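Pack two gift boxes from the stock on the bench

TASK

Make up two gift kits from the row of stock in front of you: in the brown kraft box, the honey jar goes in the middle cell with the red jam jar and the green tea tin in the cells on either side of it (either way round); in the white crate, the candle and the orange sauce bottle go one in each cell. Stand every item upright on the floor of its cell, setting it down rather than dropping it, and leave the blue jar, the white cup and the ribbon reel where they are.

Things in the scene. Friction and masses are not known exactly. Their poses are not given: they have to be found in the camera images.
- kraft_box: Brown kraft-card gift box, open on top, fixed to the bench, within 15 degrees of lying along world y: 110 (x) by 237 (y) by 38 mm high, walls and floor 4 mm. Two wall-high partitions make three cells, 74 (y) by 102 mm (x), centred at x = 0, y = -78, 0 (the middle cell) and +78 mm; cell floors 4 mm above the origin. Origin: centre of its underside.
- white_crate: White wooden gift crate, open on top, fixed to the bench, within 15 degrees of lying along world y: 110 (x) by 166 (y) by 38 mm high, walls and floor 6 mm. One wall-high partition makes two cells, 74 (y) by 98 mm (x), centred at x = 0, y = -40 and +40 mm; cell floors 6 mm above the origin. Origin: centre of its underside.
- honey: Honey jar: amber glass, gold (brass) lid, pale label; round, 54 mm across, 80 mm high (straight side from 4 to 62 mm, lid 51 mm across from 66 mm up), about 0.25 kg. Loose, upright in the row of seven things between robot and gift boxes (centres 90 mm or more apart). Origin: centre of its underside, z up.
- jam: Jam jar: red, with a red lid and pale label; round, 54 mm across, 80 mm high (straight side from 4 to 62 mm, lid 51 mm across from 66 mm up), about 0.25 kg. Loose, upright in the row of seven things between robot and gift boxes (centres 90 mm or more apart). Origin: centre of its underside, z up.
- tea_tin: Square green tea tin with pale label and a silver disc on the lid; 50 by 50 mm (sides along its x and y), 80 mm high, straight sides, about 0.15 kg. Loose, upright in the row of seven things between robot and gift boxes (centres 90 mm or more apart). Origin: centre of its underside, z up.
- candle: Candle in a closed white ceramic pot with a dark brown wooden lid and one dark band; round, 54 mm across, 78 mm high, straight sides, about 0.25 kg. Loose, upright in the row of seven things between robot and gift boxes (centres 90 mm or more apart). Origin: centre of its underside, z up.
- sauce: Small orange sauce bottle with a black band and a narrow black cap; round, body 44 mm across up to 66 mm, then a shoulder to the 28 mm wide cap, 90 mm high in all, about 0.2 kg. Loose, upright in the row of seven things between robot and gift boxes (centres 90 mm or more apart). Origin: centre of its underside, z up.
- blue_jar: Blue jar with a blue lid, same size as the honey jar; not wanted in either kit, must stay where it is. Loose, upright in the row of seven things between robot and gift boxes (centres 90 mm or more apart). Origin: centre of its underside, z up.
- cup: Plain white open cup without a handle, 60 mm across the rim, 70 mm high; not wanted, must stay where it is. Loose, upright in the row of seven things between robot and gift boxes (centres 90 mm or more apart). Origin: centre of its underside, z up.
- ribbon: Reel of red ribbon lying flat, white rim and red face, between the two gift boxes, 60 mm across, 28 mm high; not wanted, must stay where it is. Origin: centre of its underside.

How it is judged (in metres and radians):
At the end, for the whole second after the job is handed in: Kraft box: honey in the middle cell (within 20 mm of the middle along its length), jam and tea tin in the outer cells (55 to 100 mm). Crate: candle and sauce, one per cell (20 to 60 mm). Each within 30 mm of the long centre line, on the floor (under 12 mm), upright within 0.12 rad, at rest (x of honey in the frame of kraft_box between -0.03 and 0.03 m and z of honey in the frame of kraft_box between -0.002 and 0.012 m and angle between each of honey, jam, tea_tin, candle, sauce's own z axis and vertical below 0.12 rad and linear speed of each of honey, jam, tea_tin, candle, sauce below 0.02 m/s and angular speed of each of honey, jam, tea_tin, candle, sauce below 0.2 rad/s and y of honey in the frame of kraft_box between -0.02 and 0.02 m and x of jam in the frame of kraft_box between -0.03 and 0.03 m and z of jam in the frame of kraft_box between -0.002 and 0.012 m and (y of jam in the frame of kraft_box between 0.055 and 0.1 m or y of jam in the frame of kraft_box between -0.1 and -0.055 m) and x of tea_tin in the frame of kraft_box between -0.03 and 0.03 m and z of tea_tin in the frame of kraft_box between -0.002 and 0.012 m and (y of tea_tin in the frame of kraft_box between 0.055 and 0.1 m or y of tea_tin in the frame of kraft_box between -0.1 and -0.055 m) and x of candle in the frame of white_crate between -0.03 and 0.03 m and z of candle in the frame of white_crate between -0.002 and 0.012 m and (y of candle in the frame of white_crate between 0.02 and 0.06 m or y of candle in the frame of white_crate between -0.06 and -0.02 m) and x of sauce in the frame of white_crate between -0.03 and 0.03 m and z of sauce in the frame of white_crate between -0.002 and 0.012 m and (y of sauce in the frame of white_crate between 0.02 and 0.06 m or y of sauce in the frame of white_crate between -0.06 and -0.02 m)); the robot touches nothing.
It fails at once if the blue jar is moved more than 30 mm from where it stood (distance of blue_jar from where it was at the start of the episode above 0.03 m).
It fails at once if the white cup is moved more than 30 mm from where it stood (distance of cup from where it was at the start of the episode above 0.03 m).
It fails at once if the ribbon reel is moved more than 30 mm from where it stood (distance of ribbon from where it was at the start of the episode above 0.03 m).
It fails at once if a packed item is dropped or thrown: moves faster than 0.6 m/s (a fall of about 18 mm) untouched by the fingers ((linear speed of honey above 0.6 m/s and contact force between honey and the fingers below 0.01 N) or (linear speed of jam above 0.6 m/s and contact force between jam and the fingers below 0.01 N) or (linear speed of tea_tin above 0.6 m/s and contact force between tea_tin and the fingers below 0.01 N) or (linear speed of candle above 0.6 m/s and contact force between candle and the fingers below 0.01 N) or (linear speed of sauce above 0.6 m/s and contact force between sauce and the fingers below 0.01 N)).
It also fails if it takes over 112 s, if anything falls off the work surface, if the arm or the gripper's body presses on something with over 40 N, if the wrist force passes 120 N, or if a joint passes its speed limit or range.

ROBOT

A 6-joint arm with a two-finger parallel gripper is mounted at the origin on the work surface. World frame = base frame: x ahead of the robot, y to its left, z up, the work surface at z = 0. Lengths are in m, angles in degrees, forces in N, time in s.
With the tool pointing down it reaches from about 0.4 to 0.825 m from the base axis. Payload 7 kg.
Tool frame: the origin (TCP) lies midway between the tips of the shut fingers; the grasp point (between the pads) lies 19 mm behind it; z points along the fingers, y is the direction in which the jaws open and shut (so a half turn about z gives the same grasp; the last joint's range is limited). The gripper opens to 88 mm and grips with 3 to 60 N. Pads are 19 mm wide; open, the fingers measure 130 mm over their backs; the gripper's body (78 mm by 193 mm) begins 47 mm behind the grasp point.
Start: joints at [80.793, 20.546, 0.682, 0, -70.136, -16.507], TCP at [0.293, 0.608, 0.227] pointing down, gripper open.
Joint ranges: [-176.03, 176.03], [-82.01, 121.73], [-58.28, 71.71], [-173.87, 95.51], [-174.79, -0.11], [-173.66, 173.66]. Speed limits (degrees/s): [136.94, 136.94, 172.46, 180, 180, 180].

INTERFACE

Orientations are given as [roll, pitch, yaw] about the fixed x, y, z axes, in that order (R = Rz(yaw) Ry(pitch) Rx(roll)).
In Python, from plant import r gives the robot as it stands.
- The arm moves only by the tool carry_out, never from a script. Its argument "motion" is one flat list of numbers, 7 for each row, row after row: the turn, a rotation vector about the tool's x, y, z in degrees, then the shift along the tool's x, y, z in cm, then the finger opening in cm, from 0 to 8.76. A call has 1 to 20 rows; each row shifts and turns the commanded pose from where the row before left it, along the tool's axes as they then stand; what a row does not reach is not made up. A row lasts 1/12 s, in which the tool goes at most 41.7 mm and 7.16 degrees, less where a joint would pass 70% of its speed; a pose out of reach is approached as far as the arm can. A call is refused whole if a number of a shift passes 4.17 or a number of a turn 7.16, either way. A call with a gripper value outside its range is refused whole. The fingers move at their own pace and stop on an object; "grip_force" is the grip in N (left out, the last holds). Time passes only in rows, so rows that do not move let the fingers close. It gives the time, the measured TCP pose, the force and the opening at its end, in the units of the state.
- r.get_state(): the state, without advancing time (a new reading comes with each control period).
- r.capture(name): name is "scene" or "top" or "wrist"; returns a dict with "pixels" (400x640x3 uint8, red, green, blue), "K" (3x3 intrinsics, pixels), "k1" (the pictures are not rectified: a ray, as slopes to the right and down, at radius r is drawn at 1 + k1 r^2 times it, then the intrinsics apply), "R" (3x3) and "t" (3): a world point X has camera coordinates R X + t. Camera axes: x right, y down, z forward; pixel columns grow to the right and rows downward; lengths in m; the calibration is good to about 2 mm. A picture is of the moment at which its call begins. There is no depth.
- r.close_job(): hands the job in, once; it reports no verdict.
The state is a dict: "time_s": time; "joints": joint angles; "qd": joint speeds; "joint_torque": joint torques, N m; "tcp_pos": TCP position; "eef_rot": TCP orientation; "contact_force": force on the tool from outside, world axes, zero at the start; "moment": the same for the moment, N m; "gripper_width": finger opening in m.
Only numpy, scipy, OpenCV 4.12 (cv2) and the standard library are available. Lean on these libraries where they do the work, as an engineer would, in place of code of your own. Each camera call takes 0.05 s, during which the arm holds its last target. There are 200 camera calls.

## Working session

There is one attempt and no reset: what is moved stays moved. The work goes in short steps, Python scripts to look and compute and a tool call to move; the robot and the scene stay as the last step left them, time stands still between calls to the robot, and variables do not carry over. Pictures are saved under pics/ and viewed, about 12 in all and at most 16, crops included, and the job is handed in when it is done.

Besides the shell and the picture viewer there is one more tool, called after "Call:" as a command line: name --argument value ..., lists and objects as JSON in quotes. carry_out: Moves the arm, as the interface text tells. Its arguments: {"type":"object","properties":{"motion":{"type":"array"},"grip_force":{"type":"number"}},"required":["motion"]}

```bash
mkdir -p pics; ls
cat > h.py <<'E'
import numpy as np, cv2
from plant import r
def snap(name,fn=None):
    c=r.capture(name); 
    if fn: cv2.imwrite('pics/'+fn,cv2.cvtColor(c['pixels'],cv2.COLOR_RGB2BGR)); np.savez('pics/'+fn[:-4]+'.npz',**{k:np.array(v) for k,v in c.items()})
    return c
def cast(c,uv,z):
    K=np.array(c['K']);R=np.array(c['R']);t=np.array(c['t']);k=float(c['k1'])
    d=np.array([(uv[0]-K[0,2])/K[0,0],(uv[1]-K[1,2])/K[1,1]]);s=d.copy()
    for _ in range(20): s=d/(1+k*(s@s))
    C=-R.T@t; v=R.T@np.array([s[0],s[1],1]); return C+v*(z-C[2])/v[2]
def proj(c,X):
    K=np.array(c['K']);p=np.array(c['R'])@np.array(X)+np.array(c['t']);s=p[:2]/p[2];s=s*(1+float(c['k1'])*(s@s))
    return np.array([K[0,0]*s[0]+K[0,2],K[1,1]*s[1]+K[1,2]])
E
python3 - <<'E'
from h import *
for n in("top","scene"):
    c=snap(n,n+'0.png');print(n,c['K'],c['k1'],-np.array(c['R']).T@c['t'],c['R'])
print(r.get_state())
E
```

```text
pics
top [[400.74340388   0.         314.74272442]
 [  0.         400.74340388 193.99569847]
 [  0.           0.           1.        ]] -0.0738702726434464 [0.49394213 0.01339668 1.10170556] [[-0.02679347 -0.99937331  0.02313229]
 [-0.99689429  0.02499845 -0.07467829]
 [ 0.07405322 -0.02506134 -0.99693934]]
scene [[470.37007523   0.         311.24680664]
 [  0.         470.37007523 193.25905511]
 [  0.           0.           1.        ]] 0.025408685448147263 [1.41181623 0.22930569 0.69849552] [[-0.26114678  0.9652889  -0.00443727]
 [ 0.58361486  0.15422484 -0.79725052]
 [-0.76889274 -0.21078906 -0.60363227]]
{'time_s': 0.1, 'joints': array([ 8.07920397e+01,  2.05851852e+01,  6.39599253e-01, -1.81892067e-02,
       -7.01366157e+01, -1.65073986e+01]), 'qd': array([-0.03929099, -0.09495231,  0.10703038, -0.02834488,  0.0606342 ,
        0.08547664]), 'joint_torque': array([-1.35461280e-03, -5.84165025e+01,  2.93752956e+01,  7.01539725e+00,
        1.01999397e-02, -5.23724441e-05]), 'tcp_pos': array([0.29270907, 0.60774361, 0.22574356]), 'eef_rot': array([ 1.79916327e+02, -6.96353556e-03, -2.57215463e+01]), 'contact_force': array([ 0.43223007, -0.61595463, -0.29250665]), 'moment': array([ 0.01794956, -0.01252784, -0.03046287]), 'gripper_width': 0.08784707926285014}
```

View pics/top0.png

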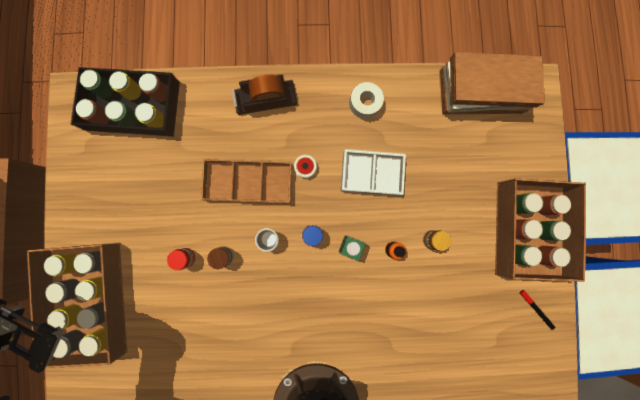

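View pics/scene0.png

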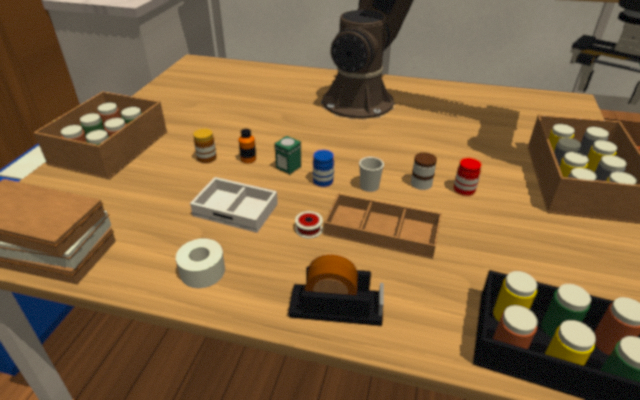

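The top view shows, from left (+y) to right: jam (179,259), candle (219,257), cup (266,240), blue jar (313,236), tea tin (352,248), sauce (397,250) and honey (439,240). Behind them are the kraft box (205–294, 161–203), the ribbon (305,166) and the crate (343–406, 150–195). The scene view agrees. I'll zoom in for exact pixels.

Run:
```python
import cv2
im=cv2.imread('pics/top0.png')
a=cv2.resize(im[145:210,195:415],None,fx=3.6,fy=3.6,interpolation=cv2.INTER_CUBIC)
b=cv2.resize(im[220:280,160:460],(800,160),interpolation=cv2.INTER_CUBIC)
b2=cv2.resize(im[222:277,160:310],None,fx=5.28,fy=5.28,interpolation=cv2.INTER_CUBIC)
a=a[:,:792]; cv2.imwrite('pics/crop1.png',cv2.vconcat([a,b2[:, :792]]))
b3=cv2.resize(im[222:277,310:460],None,fx=5.28,fy=5.28,interpolation=cv2.INTER_CUBIC)
cv2.imwrite('pics/crop2.png',b3)
```

```text
(no output)
```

View pics/crop1.png

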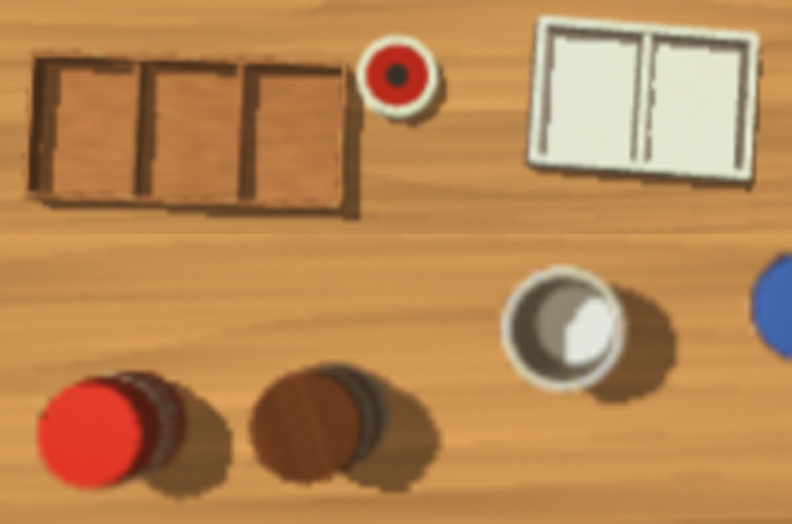

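View pics/crop2.png

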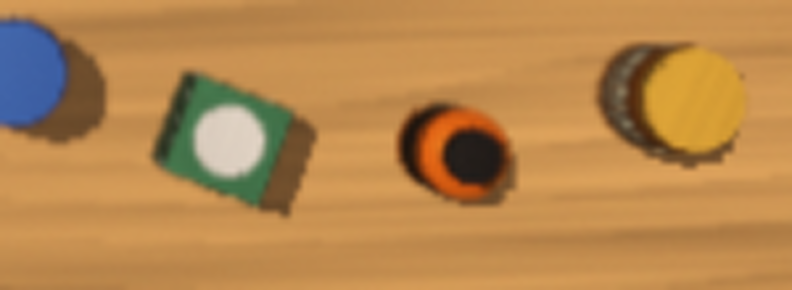

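The crops give sharp lid circles for every item, the tin's top face, and the rim corners of both boxes. I'll cast these at their known heights and check them against the given sizes.

```bash
cat > meas.py <<'E'
from h import *
c=dict(np.load('pics/top0.npz'))
A=lambda u,v:((u+.5)/3.6-.5+195,(v+.5)/3.6-.5+145)
B=lambda u,v:((u+.5)/5.28-.5+160,(v-234+.5)/5.28-.5+222)
D=lambda u,v:((u+.5)/5.28-.5+310,(v+.5)/5.28-.5+222)
P={}
for n,uv,z in [('jam',B(91,433),.08),('candle',B(306,426),.078),('cup',B(563,328),.07),('blue',D(14,72),.08),('tea',D(229,141),.08),('sauce',D(474,157),.09),('honey',D(694,98),.08),('ribbon',A(397,76),.028)]:
    P[n]=cast(c,uv,z)[:2];print(n,P[n].round(4))
row=['jam','candle','cup','blue','tea','sauce','honey']
print('gaps',[round(float(np.linalg.norm(P[a]-P[b])),4) for a,b in zip(row,row[1:])])
for n,q,L in [('kraft',[A(35,57),A(347,65),A(343,208),A(28,197)],(.237,.11)),('crate',[A(540,16),A(759,34),A(752,182),A(527,166)],(.166,.11)),('teatop',[D(194,76),D(293,117),D(263,209),D(168,165)],None)]:
    Q=np.array([cast(c,p,.08 if n=='teatop' else .038)[:2] for p in q]);d=np.roll(Q,-1,0)-Q
    P[n]=Q.mean(0);v=Q[0]+Q[3]-Q[1]-Q[2];  # +y side minus -y side
    yaw=np.degrees(np.arctan2(-v[0],v[1]));print(n,P[n].round(4),'yaw',yaw.round(2),'sides',np.linalg.norm(d,axis=1).round(4))
    if L:
        y=np.array([-np.sin(np.radians(yaw)),np.cos(np.radians(yaw))])
        for o in ((-.078,0,.078) if n=='kraft' else (-.04,.04)): print('  cell',o,(P[n]+o*y).round(4))
E
python3 meas.py
```

```text
jam [0.4128 0.3416]
candle [0.4137 0.2383]
cup [0.4572 0.1147]
blue [ 0.465  -0.0031]
tea [ 0.429  -0.1057]
sauce [ 0.4183 -0.2222]
honey [ 0.4425 -0.3344]
ribbon [0.6509 0.0109]
gaps [0.1033, 0.131, 0.1181, 0.1088, 0.117, 0.1147]
kraft [0.6118 0.1666] yaw -3.18 sides [0.2323 0.1065 0.2329 0.1044]
  cell -0.078 [0.6075 0.0888]
  cell 0 [0.6118 0.1666]
  cell 0.078 [0.6161 0.2445]
crate [ 0.6278 -0.1736] yaw -5.68 sides [0.1658 0.1119 0.1687 0.1131]
  cell -0.04 [ 0.6238 -0.2134]
  cell 0.04 [ 0.6317 -0.1338]
teatop [ 0.4287 -0.106 ] yaw -25.22 sides [0.0518 0.0465 0.0504 0.0445]
```

Positions pass the size and gap checks. The plan is to grip each item with the fingertips about 40 mm above its base, so the fingers stay above the box walls. The jaws go along the box x (tool yaw ≈ −93° for kraft, −96° for the crate). First I need a small helper that gives the leg numbers.

```bash
cat > leg.py <<'E'
# usage: leg.py [x y z yaw N]... chained legs from the measured pose; prints per-row turn z (deg) and tool shift (cm) for N equal rows
import sys,numpy as np
from plant import r
from scipy.spatial.transform import Rotation as Ro
s=r.get_state();p=s['tcp_pos'];e=s['eef_rot'];y0=e[2]
print('t',round(s['time_s'],2),'tcp',p.round(4),e.round(2),'w',round(s['gripper_width'],4),'F',s['contact_force'].round(1))
a=list(map(float,sys.argv[1:]))
for i in range(0,len(a),5):
    T=np.array(a[i:i+3]);y1=a[i+3];N=int(a[i+4]);dy=(y1-y0+180)%360-180
    M=sum(Ro.from_euler('xyz',[180,0,y0+dy*(k+1)/N],degrees=True).as_matrix() for k in range(N))
    print('turn/row',round(-dy/N,2),'shift/row',(np.linalg.solve(M,T-p)*100).round(2),'total tool',(np.linalg.solve(M,T-p)*100*N).round(2));p=T;y0=y1
E
python3 leg.py .4128 .3416 .22 -93.2 10 .4128 .3416 .04 -93.2 6
```

```text
t 0.1 tcp [0.2927 0.6077 0.2257] [ 1.7992e+02 -1.0000e-02 -2.5720e+01] w 0.0878 F [ 0.4 -0.6 -0.3]
turn/row 6.75 shift/row [3.09 0.16 0.06] total tool [30.9   1.55  0.57]
turn/row -0.0 shift/row [ 0. -0.  3.] total tool [ 0. -0. 18.]
```

Call:
carry_out --motion '[0,0,6.75,3.09,0.16,0.06,8.76,0,0,6.75,3.09,0.16,0.06,8.76,0,0,6.75,3.09,0.16,0.06,8.76,0,0,6.75,3.09,0.16,0.06,8.76,0,0,6.75,3.09,0.16,0.06,8.76,0,0,6.75,3.09,0.16,0.06,8.76,0,0,6.75,3.09,0.16,0.06,8.76,0,0,6.75,3.09,0.16,0.06,8.76,0,0,6.75,3.09,0.16,0.06,8.76,0,0,6.75,3.09,0.16,0.06,8.76,0,0,0,0,0,0,8.76,0,0,0,0,0,0,8.76]' --grip_force 30

```text
time_s: 1.1
tcp_pos: [0.4431, 0.3561, 0.2208]
eef_rot: [180.0, 0.0, -93.3]
contact_force: [0.9, 0.4, 0.5]
gripper_width: 0.0878
```

```bash
python3 leg.py .4128 .3416 .14 -93.2 4 .4128 .3416 .04 -93.2 4
python3 - <<'E'
from h import *
c=snap('wrist','w1.png')
for n,X in dict(jam=(.4128,.3416,.08),candle=(.4137,.2383,.078),cup=(.4572,.1147,.07)).items(): print(n,proj(c,X).round(1))
E
```

```text
t 1.1 tcp [0.4431 0.3561 0.2208] [ 1.800e+02  1.000e-02 -9.332e+01] w 0.0878 F [0.9 0.4 0.5]
turn/row -0.03 shift/row [0.4  0.74 2.02] total tool [1.62 2.94 8.08]
turn/row -0.0 shift/row [ 0.  -0.   2.5] total tool [ 0. -0. 10.]
jam [348.4 172.1]
candle [343.8  59.2]
cup [ 283.8 -103.2]
```

View pics/w1.png

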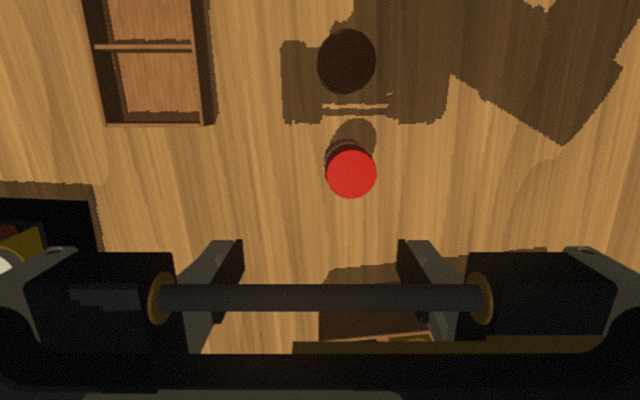

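The wrist view shows the jam lid at (350,173), against (348,172) predicted. The candle lid is at (346,61), against (344,59). That is about 2 mm agreement, good enough to grasp. The rows shift before they turn, so I'll fix the helper.

```bash
sed -i 's/dy\*(k+1)\/N/dy*k\/N/' leg.py
```

Call:
carry_out --motion '[0,0,0,0.4,0.74,2.02,8.76,0,0,0,0.4,0.74,2.02,8.76,0,0,0,0.4,0.74,2.02,8.76,0,0,0,0.4,0.74,2.02,8.76,0,0,0,0,0,2.5,8.76,0,0,0,0,0,2.5,8.76,0,0,0,0,0,2.5,8.76,0,0,0,0,0,1.5,8.76,0,0,0,0,0,1,8.76,0,0,0,0,0,0,8.76,0,0,0,0,0,0,4,0,0,0,0,0,0,4,0,0,0,0,0,0,4,0,0,0,0,0,0,4,0,0,0,0,0,0,4,0,0,0,0,0,0,4]' --grip_force 30

```text
time_s: 2.48
tcp_pos: [0.4126, 0.3436, 0.0404]
eef_rot: [-180.0, 0.1, -93.2]
contact_force: [-3.4, -0.0, 6.7]
gripper_width: 0.0533
```

```bash
python3 leg.py .4128 .3416 .16 -93.2 5 .6161 .2445 .16 -93.2 8 .6161 .2445 .045 -93.2 6
```

```text
t 2.48 tcp [0.4126 0.3436 0.0404] [-1.7999e+02  5.0000e-02 -9.3220e+01] w 0.0533 F [-3.4 -0.   6.7]
turn/row -0.0 shift/row [ 0.04 -0.01 -2.39] total tool [  0.2   -0.03 -11.96]
turn/row -0.0 shift/row [ 1.07 -2.61 -0.  ] total tool [  8.56 -20.84  -0.  ]
turn/row -0.0 shift/row [ 0.   -0.    1.92] total tool [ 0.  -0.  11.5]
```

Gripped at 53 mm. Next I lift and carry it to the +y kraft cell.

Call:
carry_out --motion '[0,0,0,0,0,-0.5,4,0,0,0,0,0,-1.5,4,0,0,0,0,0,-2,4,0,0,0,0,0,-2,4,0,0,0,0,0,-2,4,0,0,0,0,0,-2,4,0,0,0,0,0,-1.5,4,0,0,0,0,0,-0.5,4,0,0,0,0.43,-1.04,0,4,0,0,0,0.95,-2.32,0,4,0,0,0,0.95,-2.32,0,4,0,0,0,0.95,-2.32,0,4,0,0,0,0.95,-2.32,0,4,0,0,0,0.95,-2.32,0,4,0,0,0,0.95,-2.32,0,4,0,0,0,0.95,-2.32,0,4,0,0,0,0.95,-2.32,0,4,0,0,0,0.53,-1.24,0,4,0,0,0,0,0,0,4,0,0,0,0,0,0,4]'

```text
time_s: 4.15
tcp_pos: [0.6158, 0.2451, 0.1579]
eef_rot: [179.9, -0.1, -93.3]
contact_force: [0.0, -0.5, -2.3]
gripper_width: 0.0531
```

```bash
python3 leg.py .6161 .2450 .16 -93.2 1 .6161 .2450 .0455 -93.2 6
python3 - <<'E'
from h import *
snap('wrist','w2.png')
E
```

```text
t 4.15 tcp [0.6158 0.2451 0.1579] [ 1.7987e+02 -8.0000e-02 -9.3320e+01] w 0.0531 F [ 0.  -0.5 -2.3]
turn/row -0.12 shift/row [ 0.   -0.03 -0.21] total tool [ 0.   -0.03 -0.21]
turn/row -0.0 shift/row [ 0.   -0.    1.91] total tool [ 0.   -0.   11.45]
```

View pics/w2.png

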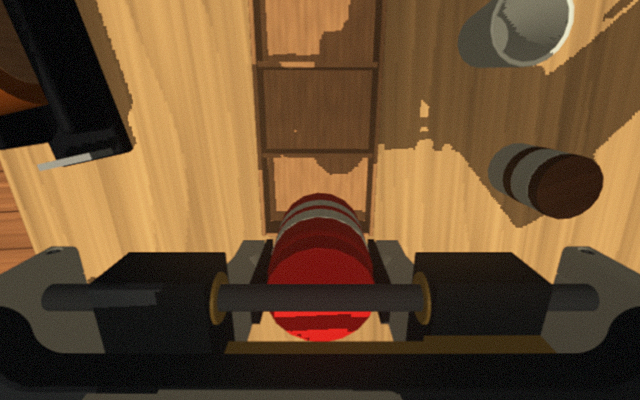

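The wrist view shows the jar held over the end cell (walls at columns 265–372, jar centred near 320). Everything is aligned, so I lower, release and rise.

Call:
carry_out --motion '[0,0,0,0,0,2,4,0,0,0,0,0,2,4,0,0,0,0,0,2,4,0,0,0,0,0,2,4,0,0,0,0,0,1.5,4,0,0,0,0,0,1,4,0,0,0,0,0,0.5,4,0,0,0,0,0,0.25,4,0,0,0,0,0,0,4,0,0,0,0,0,0,4]'

```text
time_s: 5.03
tcp_pos: [0.6163, 0.2467, 0.0482]
eef_rot: [-179.9, 0.0, -93.2]
contact_force: [0.1, 1.0, -1.7]
gripper_width: 0.0533
```

Call:
carry_out --motion '[0,0,0,0,0,0.1,4,0,0,0,0,0,0.1,4,0,0,0,0,0,0,4,0,0,0,0,0,0,4]'

```text
time_s: 5.37
tcp_pos: [0.616, 0.2462, 0.0456]
eef_rot: [-180.0, 0.0, -93.2]
contact_force: [0.4, -0.8, -1.9]
gripper_width: 0.0531
```

Call:
carry_out --motion '[0,0,0,0,0,0.1,4,0,0,0,0,0,0,4,0,0,0,0,0,0,5.8,0,0,0,0,0,0,6.6,0,0,0,0,0,0,7.5,0,0,0,0,0,0,7.5,0,0,0,0,0,0,7.5,0,0,0,0,0,-1,7.5,0,0,0,0,0,-2,7.5,0,0,0,0,0,-2.5,7.5,0,0,0,0,0,-3,8.76,0,0,0,0,0,-3,8.76,0,0,0,0,0,0,8.76,0,0,0,0,0,0,8.76]'

```text
time_s: 6.53
tcp_pos: [0.6171, 0.247, 0.1627]
eef_rot: [-179.8, 0.2, -93.2]
contact_force: [-1.0, 0.2, -0.3]
gripper_width: 0.0873
```

```bash
python3 leg.py .4137 .2383 .16 -95.7 8 .4137 .2383 .04 -95.7 6
```

```text
t 6.53 tcp [0.6171 0.247  0.1627] [-179.75    0.19  -93.2 ] w 0.0873 F [-1.   0.2 -0.3]
turn/row 0.31 shift/row [0.3  2.53 0.03] total tool [ 2.39 20.22  0.27]
turn/row -0.0 shift/row [ 0. -0.  2.] total tool [ 0. -0. 12.]
```

Call:
carry_out --motion '[0,0,0.31,0.3,2.53,0.03,8.76,0,0,0.31,0.3,2.53,0.03,8.76,0,0,0.31,0.3,2.53,0.03,8.76,0,0,0.31,0.3,2.53,0.03,8.76,0,0,0.31,0.3,2.53,0.03,8.76,0,0,0.31,0.3,2.53,0.03,8.76,0,0,0.31,0.3,2.53,0.03,8.76,0,0,0.31,0.3,2.53,0.03,8.76,0,0,0,0,0,0,8.76,0,0,0,0,0,3,8.76,0,0,0,0,0,3,8.76,0,0,0,0,0,3,8.76,0,0,0,0,0,2,8.76,0,0,0,0,0,1,8.76,0,0,0,0,0,0,8.76,0,0,0,0,0,0,4,0,0,0,0,0,0,4,0,0,0,0,0,0,4,0,0,0,0,0,0,4,0,0,0,0,0,0,4]'

```text
time_s: 8.2
tcp_pos: [0.4126, 0.2378, 0.0376]
eef_rot: [-180.0, 0.1, -95.7]
contact_force: [0.0, -0.5, -0.5]
gripper_width: 0.0601
```

```bash
python3 leg.py .4137 .2383 .18 -95.7 5 .6317 -.1338 .18 -95.7 13 .6317 -.1338 .0475 -95.7 6
```

```text
t 8.2 tcp [0.4126 0.2378 0.0376] [-1.7995e+02  8.0000e-02 -9.5690e+01] w 0.0601 F [ 0.  -0.5 -0.5]
turn/row 0.0 shift/row [-0.01 -0.02 -2.85] total tool [ -0.06  -0.11 -14.24]
turn/row -0.0 shift/row [ 2.68 -1.95 -0.  ] total tool [ 34.86 -25.39  -0.  ]
turn/row -0.0 shift/row [ 0.   -0.    2.21] total tool [ 0.   -0.   13.25]
```

Call:
carry_out --motion '[0,0,0,0,0,0,4,0,0,0,0,0,0,4,0,0,0,0,0,0,4,0,0,0,0,0,0,4,0,0,0,0,0,-0.5,4,0,0,0,0,0,-1.5,4,0,0,0,0,0,-2.2,4,0,0,0,0,0,-2.2,4,0,0,0,0,0,-2.2,4,0,0,0,0,0,-2.2,4,0,0,0,0,0,-2.2,4,0,0,0,0,0,-0.9,4,0,0,0,0,0,-0.3,4,0,0,0,0,0,0,4,0,0,0,0,0,0,4]'

```text
time_s: 9.45
tcp_pos: [0.4115, 0.2369, 0.1776]
eef_rot: [179.9, -0.1, -95.7]
contact_force: [0.5, -0.2, -2.6]
gripper_width: 0.0534
```

Call:
carry_out --motion '[0,0,0,1.26,-0.89,0,4,0,0,0,2.4,-1.75,0,4,0,0,0,2.4,-1.75,0,4,0,0,0,2.4,-1.75,0,4,0,0,0,2.4,-1.75,0,4,0,0,0,2.4,-1.75,0,4,0,0,0,2.4,-1.75,0,4,0,0,0,2.4,-1.75,0,4,0,0,0,2.4,-1.75,0,4,0,0,0,2.4,-1.75,0,4,0,0,0,2.4,-1.75,0,4,0,0,0,2.4,-1.75,0,4,0,0,0,2.4,-1.75,0,4,0,0,0,2.4,-1.75,0,4,0,0,0,2.4,-1.75,0,4,0,0,0,0,0,0,4,0,0,0,0,0,0,4,0,0,0,0,0,0,4]'

```text
time_s: 10.95
tcp_pos: [0.6293, -0.1347, 0.1766]
eef_rot: [179.8, -0.0, -95.8]
contact_force: [-0.5, -0.5, -2.8]
gripper_width: 0.0531
```

```bash
python3 leg.py .6317 -.1338 .18 -95.7 1 .6317 -.1338 .0450 -95.7 6
python3 - <<'E'
from h import *
snap('wrist','w3.png')
E
```

```text
t 10.95 tcp [ 0.6293 -0.1347  0.1766] [ 1.7979e+02 -1.0000e-02 -9.5750e+01] w 0.0531 F [-0.5 -0.5 -2.8]
turn/row -0.05 shift/row [-0.11 -0.23 -0.34] total tool [-0.11 -0.23 -0.34]
turn/row -0.0 shift/row [ 0.   -0.    2.25] total tool [ 0.  -0.  13.5]
```

View pics/w3.png

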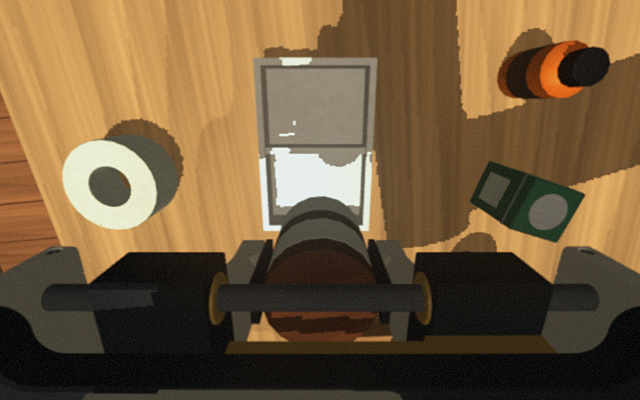

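The candle (column ~320) is centred over the near crate cell (columns 265–375). I lower it.

Call:
carry_out --motion '[0,0,0,-0.1,-0.2,2,4,0,0,0,0,0,2,4,0,0,0,0,0,2,4,0,0,0,0,0,2,4,0,0,0,0,0,2,4,0,0,0,0,0,1.5,4,0,0,0,0,0,1,4,0,0,0,0,0,0.5,4,0,0,0,0,0,0,4,0,0,0,0,0,0,4,0,0,0,0,0,0,4]'

```text
time_s: 11.92
tcp_pos: [0.6332, -0.1337, 0.0501]
eef_rot: [-179.9, 0.0, -95.7]
contact_force: [-0.9, -0.6, -3.0]
gripper_width: 0.0537
```

Call:
carry_out --motion '[0,0,0,0,0,0.2,4,0,0,0,0,0,0.2,4,0,0,0,0,0,0,4,0,0,0,0,0,0,4,0,0,0,0,0,0,4]'

```text
time_s: 12.33
tcp_pos: [0.6324, -0.1339, 0.045]
eef_rot: [-180.0, -0.0, -95.7]
contact_force: [0.0, 0.5, -1.7]
gripper_width: 0.0534
```

Call:
carry_out --motion '[0,0,0,0,0,0.1,4,0,0,0,0,0,0,4,0,0,0,0,0,0,5.8,0,0,0,0,0,0,6.6,0,0,0,0,0,0,7.5,0,0,0,0,0,0,7.5,0,0,0,0,0,0,7.5,0,0,0,0,0,-1,7.5,0,0,0,0,0,-2,7.5,0,0,0,0,0,-2.5,7.5,0,0,0,0,0,-3,8.76,0,0,0,0,0,-3.5,8.76,0,0,0,0,0,0,8.76,0,0,0,0,0,0,8.76]'

```text
time_s: 13.5
tcp_pos: [0.634, -0.1338, 0.1676]
eef_rot: [-179.7, 0.0, -95.7]
contact_force: [0.0, -0.8, -0.8]
gripper_width: 0.0873
```

```bash
python3 leg.py .4183 -.2222 .16 -95.7 8 .4183 -.2222 .04 -95.7 6
```

```text
t 13.5 tcp [ 0.634  -0.1338  0.1676] [-1.7965e+02  4.0000e-02 -9.5680e+01] w 0.0873 F [ 0.  -0.8 -0.8]
turn/row 0.0 shift/row [1.37 2.57 0.1 ] total tool [10.93 20.59  0.76]
turn/row -0.0 shift/row [ 0. -0.  2.] total tool [ 0. -0. 12.]
```

Call:
carry_out --motion '[0,0,0,1.37,2.57,0.1,8.76,0,0,0,1.37,2.57,0.1,8.76,0,0,0,1.37,2.57,0.1,8.76,0,0,0,1.37,2.57,0.1,8.76,0,0,0,1.37,2.57,0.1,8.76,0,0,0,1.37,2.57,0.1,8.76,0,0,0,1.37,2.57,0.1,8.76,0,0,0,1.37,2.57,0.1,8.76,0,0,0,0,0,0,8.76,0,0,0,0,0,0,8.76,0,0,0,0,0,3,8.76,0,0,0,0,0,3,8.76,0,0,0,0,0,3,8.76,0,0,0,0,0,1.8,8.76,0,0,0,0,0,1,8.76,0,0,0,0,0,0,8.76,0,0,0,0,0,0,8.76]'

```text
time_s: 14.92
tcp_pos: [0.4172, -0.2223, 0.0373]
eef_rot: [179.9, -0.0, -95.7]
contact_force: [0.5, -0.4, -0.2]
gripper_width: 0.0878
```

Call:
carry_out --motion '[0,0,0,0,0,0,3.5,0,0,0,0,0,0,3.5,0,0,0,0,0,0,3.5,0,0,0,0,0,0,3.5,0,0,0,0,0,0,3.5,0,0,0,0,0,0,3.5,0,0,0,0,0,0,3.5,0,0,0,0,0,0,3.5,0,0,0,0,0,0,3.5,0,0,0,0,0,0,3.5]'

```text
time_s: 15.75
tcp_pos: [0.4173, -0.2225, 0.0381]
eef_rot: [-180.0, -0.0, -95.7]
contact_force: [0.9, 0.7, 2.5]
gripper_width: 0.0432
```

```bash
python3 leg.py .4183 -.2222 .16 -95.7 5 .6238 -.2134 .16 -95.7 10 .6238 -.2134 .0475 -95.7 6
```

```text
t 15.75 tcp [ 0.4173 -0.2225  0.0381] [-1.7997e+02 -1.0000e-02 -9.5680e+01] w 0.0432 F [0.9 0.7 2.5]
turn/row 0.0 shift/row [-0.01 -0.02 -2.44] total tool [ -0.04  -0.1  -12.19]
turn/row -0.0 shift/row [-0.29 -2.04 -0.  ] total tool [ -2.92 -20.36  -0.  ]
turn/row -0.0 shift/row [ 0.   -0.    1.88] total tool [ 0.   -0.   11.25]
```

Call:
carry_out --motion '[0,0,0,0,0,-0.5,3.5,0,0,0,0,0,-1.5,3.5,0,0,0,0,0,-2,3.5,0,0,0,0,0,-2,3.5,0,0,0,0,0,-2,3.5,0,0,0,0,0,-2,3.5,0,0,0,0,0,-1.5,3.5,0,0,0,0,0,-0.5,3.5,0,0,0,-0.15,-1.02,0,3.5,0,0,0,-0.33,-2.3,0,3.5,0,0,0,-0.33,-2.3,0,3.5,0,0,0,-0.33,-2.3,0,3.5,0,0,0,-0.33,-2.3,0,3.5,0,0,0,-0.33,-2.3,0,3.5,0,0,0,-0.33,-2.3,0,3.5,0,0,0,-0.33,-2.3,0,3.5,0,0,0,-0.33,-2.3,0,3.5,0,0,0,-0.15,-1.02,0,3.5,0,0,0,0,0,0,3.5,0,0,0,0,0,0,3.5]'

```text
time_s: 17.42
tcp_pos: [0.6227, -0.2132, 0.1557]
eef_rot: [179.8, 0.0, -95.7]
contact_force: [-0.9, -0.0, -1.7]
gripper_width: 0.0433
```

```bash
python3 leg.py .6238 -.2134 .16 -95.7 1 .6238 -.2134 .0450 -95.7 6
```

```text
t 17.42 tcp [ 0.6227 -0.2132  0.1557] [ 1.7982e+02  1.0000e-02 -9.5700e+01] w 0.0433 F [-0.9 -0.  -1.7]
turn/row 0.0 shift/row [ 0.01 -0.11 -0.43] total tool [ 0.01 -0.11 -0.43]
turn/row -0.0 shift/row [ 0.   -0.    1.92] total tool [ 0.  -0.  11.5]
```

Call:
carry_out --motion '[0,0,0,0,-0.1,2,3.5,0,0,0,0,0,2,3.5,0,0,0,0,0,2,3.5,0,0,0,0,0,2,3.5,0,0,0,0,0,1.5,3.5,0,0,0,0,0,0.9,3.5,0,0,0,0,0,0.5,3.5,0,0,0,0,0,0.2,3.5,0,0,0,0,0,0,3.5,0,0,0,0,0,0,3.5,0,0,0,0,0,0,3.5,0,0,0,0,0,0,3.5]'

```text
time_s: 18.42
tcp_pos: [0.6247, -0.2136, 0.0478]
eef_rot: [-179.9, 0.0, -95.7]
contact_force: [0.8, -0.7, -1.9]
gripper_width: 0.0436
```

Call:
carry_out --motion '[0,0,0,0,0,0.15,3.5,0,0,0,0,0,0.15,3.5,0,0,0,0,0,0,3.5,0,0,0,0,0,0,3.5,0,0,0,0,0,0,3.5]'

```text
time_s: 18.83
tcp_pos: [0.6245, -0.2136, 0.0441]
eef_rot: [-180.0, -0.0, -95.7]
contact_force: [-0.2, 0.2, 1.1]
gripper_width: 0.0432
```

Touching the floor. Release, rise and head for the honey jar.

Call:
carry_out --motion '[0,0,0,0,0,0,4.8,0,0,0,0,0,0,5.6,0,0,0,0,0,0,6.5,0,0,0,0,0,0,7,0,0,0,0,0,0,7,0,0,0,0,0,0,7,0,0,0,0,0,-1,7,0,0,0,0,0,-2,7,0,0,0,0,0,-2.5,7,0,0,0,0,0,-3,8.76,0,0,0,0,0,-3.5,8.76,0,0,0,0,0,0,8.76,0,0,0,0,0,0,8.76]'

```text
time_s: 19.92
tcp_pos: [0.6258, -0.2138, 0.1676]
eef_rot: [-179.7, -0.0, -95.7]
contact_force: [-0.3, 0.3, -1.1]
gripper_width: 0.0865
```

```bash
python3 leg.py .4425 -.3344 .16 -93.2 8 .4425 -.3344 .04 -93.2 6
```

```text
t 19.92 tcp [ 0.6258 -0.2138  0.1676] [-179.66   -0.    -95.68] w 0.0865 F [-0.3  0.3 -1.1]
turn/row -0.31 shift/row [1.69 2.16 0.1 ] total tool [13.49 17.31  0.76]
turn/row -0.0 shift/row [ 0. -0.  2.] total tool [ 0. -0. 12.]
```

Call:
carry_out --motion '[0,0,-0.31,1.69,2.16,0.1,8.76,0,0,-0.31,1.69,2.16,0.1,8.76,0,0,-0.31,1.69,2.16,0.1,8.76,0,0,-0.31,1.69,2.16,0.1,8.76,0,0,-0.31,1.69,2.16,0.1,8.76,0,0,-0.31,1.69,2.16,0.1,8.76,0,0,-0.31,1.69,2.16,0.1,8.76,0,0,-0.31,1.69,2.16,0.1,8.76,0,0,0,0,0,0,8.76,0,0,0,0,0,0,8.76,0,0,0,0,0,3,8.76,0,0,0,0,0,3,8.76,0,0,0,0,0,3,8.76,0,0,0,0,0,1.6,8.76,0,0,0,0,0,1,8.76,0,0,0,0,0,0,8.76,0,0,0,0,0,0,8.76]'

```text
time_s: 21.33
tcp_pos: [0.4417, -0.3343, 0.0399]
eef_rot: [180.0, -0.0, -93.2]
contact_force: [0.2, -0.1, 0.2]
gripper_width: 0.0875
```

Call:
carry_out --motion '[0,0,0,0,0,0,4,0,0,0,0,0,0,4,0,0,0,0,0,0,4,0,0,0,0,0,0,4,0,0,0,0,0,0,4,0,0,0,0,0,0,4,0,0,0,0,0,0,4,0,0,0,0,0,0,4,0,0,0,0,0,0,4]'

```text
time_s: 22.08
tcp_pos: [0.4413, -0.3346, 0.0402]
eef_rot: [-180.0, -0.0, -93.2]
contact_force: [-1.3, 0.9, 6.0]
gripper_width: 0.053
```

```bash
python3 leg.py .4425 -.3344 .18 -93.2 5 .6118 .1666 .18 -93.2 17 .6118 .1666 .0455 -93.2 6
```

```text
t 22.08 tcp [ 0.4413 -0.3346  0.0402] [-1.7998e+02 -2.0000e-02 -9.3200e+01] w 0.053 F [-1.3  0.9  6. ]
turn/row -0.0 shift/row [-0.   -0.02 -2.8 ] total tool [ -0.02  -0.12 -13.98]
turn/row -0.0 shift/row [-3.   -0.83 -0.  ] total tool [-50.97 -14.11  -0.  ]
turn/row -0.0 shift/row [ 0.   -0.    2.24] total tool [ 0.   -0.   13.45]
```

Call:
carry_out --motion '[0,0,0,0,0,-0.5,4,0,0,0,0,0,-1.5,4,0,0,0,0,0,-2.2,4,0,0,0,0,0,-2.2,4,0,0,0,0,0,-2.2,4,0,0,0,0,0,-2.2,4,0,0,0,0,0,-2,4,0,0,0,0,0,-0.9,4,0,0,0,0,0,-0.3,4,0,0,0,0,0,0,4]'

```text
time_s: 22.92
tcp_pos: [0.441, -0.3342, 0.1797]
eef_rot: [-180.0, 0.0, -93.2]
contact_force: [0.1, -0.2, -3.6]
gripper_width: 0.0531
```

Call:
carry_out --motion '[0,0,0,-1.27,-0.36,0,4,0,0,0,-2.69,-0.75,0,4,0,0,0,-2.69,-0.75,0,4,0,0,0,-2.69,-0.75,0,4,0,0,0,-2.69,-0.75,0,4,0,0,0,-2.69,-0.75,0,4,0,0,0,-2.69,-0.75,0,4,0,0,0,-2.69,-0.75,0,4,0,0,0,-2.69,-0.75,0,4,0,0,0,-2.69,-0.75,0,4,0,0,0,-2.69,-0.75,0,4,0,0,0,-2.69,-0.75,0,4,0,0,0,-2.69,-0.75,0,4,0,0,0,-2.69,-0.75,0,4,0,0,0,-2.69,-0.75,0,4,0,0,0,-2.69,-0.75,0,4,0,0,0,-2.69,-0.75,0,4,0,0,0,-2.69,-0.75,0,4,0,0,0,-2.69,-0.75,0,4,0,0,0,-1.27,-0.36,0,4]'

```text
time_s: 24.58
tcp_pos: [0.6117, 0.1689, 0.1772]
eef_rot: [179.9, -0.1, -93.1]
contact_force: [0.3, -1.0, -3.1]
gripper_width: 0.0528
```

Call:
carry_out --motion '[0,0,0,0,0,0,4,0,0,0,0,0,0,4,0,0,0,0,0,0,4]'

```text
time_s: 24.83
tcp_pos: [0.6108, 0.1656, 0.1784]
eef_rot: [179.9, -0.1, -93.2]
contact_force: [0.4, 0.9, -3.1]
gripper_width: 0.0532
```

```bash
python3 leg.py .6118 .1666 .18 -93.2 1 .6118 .1666 .0455 -93.2 6;python3 - <<'E'
from h import *
snap('wrist','w4.png')
E
```

```text
t 24.83 tcp [0.6108 0.1656 0.1784] [ 1.7987e+02 -7.0000e-02 -9.3230e+01] w 0.0532 F [ 0.4  0.9 -3.1]
turn/row -0.03 shift/row [-0.1  -0.09 -0.16] total tool [-0.1  -0.09 -0.16]
turn/row -0.0 shift/row [ 0.   -0.    2.24] total tool [ 0.   -0.   13.45]
```

View pics/w4.png

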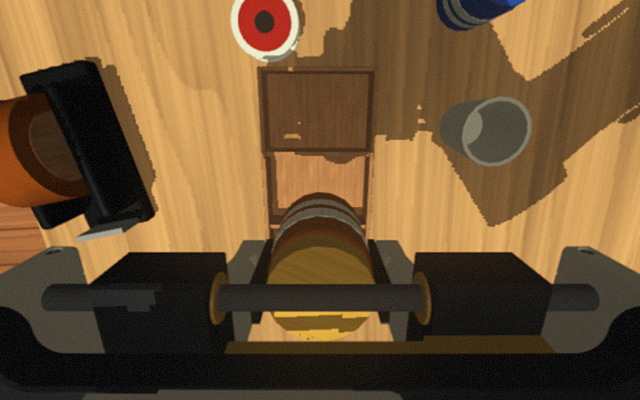

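The honey jar is over the middle cell (partitions at rows 150 and 228; the −y cell at 70–150 is still empty). I lower it.

Call:
carry_out --motion '[0,0,0,-0.1,-0.1,2,4,0,0,0,0,0,2,4,0,0,0,0,0,2,4,0,0,0,0,0,2,4,0,0,0,0,0,2,4,0,0,0,0,0,1.5,4,0,0,0,0,0,1,4,0,0,0,0,0,0.5,4,0,0,0,0,0,0.2,4,0,0,0,0,0,0,4,0,0,0,0,0,0,4,0,0,0,0,0,0,4,0,0,0,0,0,0,4]'

```text
time_s: 25.97
tcp_pos: [0.6132, 0.1676, 0.0488]
eef_rot: [-179.9, 0.0, -93.2]
contact_force: [-0.6, 0.0, -4.0]
gripper_width: 0.0533
```

Call:
carry_out --motion '[0,0,0,0,0,0.2,4,0,0,0,0,0,0.15,4,0,0,0,0,0,0.05,4,0,0,0,0,0,0,4,0,0,0,0,0,0,4,0,0,0,0,0,0,4]'

```text
time_s: 26.47
tcp_pos: [0.6128, 0.1674, 0.0443]
eef_rot: [-180.0, 0.0, -93.2]
contact_force: [-2.6, 0.6, 3.7]
gripper_width: 0.0535
```

On the floor. Release, rise, then the tea tin.

Call:
carry_out --motion '[0,0,0,0,0,0,5.8,0,0,0,0,0,0,6.6,0,0,0,0,0,0,7.5,0,0,0,0,0,0,7.5,0,0,0,0,0,0,7.5,0,0,0,0,0,-1,7.5,0,0,0,0,0,-2,7.5,0,0,0,0,0,-2.5,7.5,0,0,0,0,0,-3,8.76,0,0,0,0,0,-3.5,8.76,0,0,0,0,0,0,8.76,0,0,0,0,0,0,8.76]'

```text
time_s: 27.47
tcp_pos: [0.6142, 0.168, 0.1675]
eef_rot: [-179.7, 0.2, -93.2]
contact_force: [-0.5, -0.0, -0.4]
gripper_width: 0.0869
```

```bash
python3 leg.py .4290 -.1057 .16 -115.2 13 .4290 -.1057 .04 -115.2 6
```

```text
t 27.47 tcp [0.6142 0.168  0.1675] [-179.71    0.18  -93.2 ] w 0.0869 F [-0.5 -0.  -0.4]
turn/row 1.69 shift/row [2.39 0.91 0.06] total tool [31.1  11.77  0.75]
turn/row -0.0 shift/row [-0. -0.  2.] total tool [-0. -0. 12.]
```

Call:
carry_out --motion '[0,0,1.69,2.39,0.91,0.06,8.76,0,0,1.69,2.39,0.91,0.06,8.76,0,0,1.69,2.39,0.91,0.06,8.76,0,0,1.69,2.39,0.91,0.06,8.76,0,0,1.69,2.39,0.91,0.06,8.76,0,0,1.69,2.39,0.91,0.06,8.76,0,0,1.69,2.39,0.91,0.06,8.76,0,0,1.69,2.39,0.91,0.06,8.76,0,0,1.69,2.39,0.91,0.06,8.76,0,0,1.69,2.39,0.91,0.06,8.76,0,0,1.69,2.39,0.91,0.06,8.76,0,0,1.69,2.39,0.91,0.06,8.76,0,0,1.69,2.39,0.91,0.06,8.76,0,0,0,0,0,0,8.76,0,0,0,0,0,0,8.76,0,0,0,0,0,0,8.76]'

```text
time_s: 28.8
tcp_pos: [0.4271, -0.106, 0.156]
eef_rot: [-180.0, 0.0, -115.2]
contact_force: [0.3, 0.5, 0.5]
gripper_width: 0.0878
```

```bash
python3 leg.py .4290 -.1057 .04 -115.2 1;python3 - <<'E'
from h import *
snap('wrist','w5.png')
E
```

```text
t 28.8 tcp [ 0.4271 -0.106   0.156 ] [-179.99    0.   -115.19] w 0.0878 F [0.3 0.5 0.5]
turn/row 0.01 shift/row [-0.11 -0.16 11.6 ] total tool [-0.11 -0.16 11.6 ]
```

View pics/w5.png

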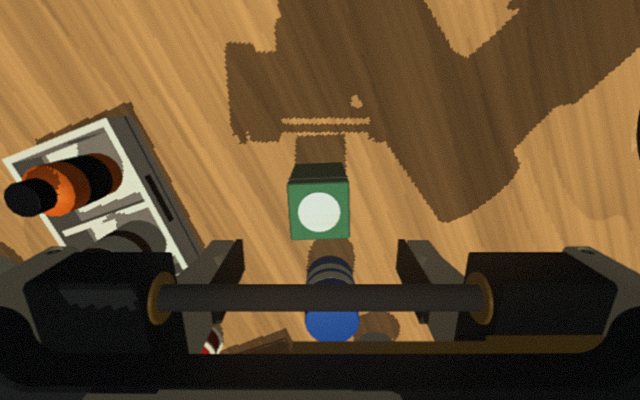

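The tin is square to the jaws and centred (disc at 319,212), and the sauce and candle stand in the crate. I lower onto the tin and grip.

Call:
carry_out --motion '[0,0,0,-0.1,-0.15,3,8.76,0,0,0,0,0,3,8.76,0,0,0,0,0,3,8.76,0,0,0,0,0,1.6,8.76,0,0,0,0,0,1,8.76,0,0,0,0,0,0,8.76,0,0,0,0,0,0,8.76,0,0,0,0,0,0,4,0,0,0,0,0,0,4,0,0,0,0,0,0,4,0,0,0,0,0,0,4,0,0,0,0,0,0,4,0,0,0,0,0,0,4,0,0,0,0,0,0,4,0,0,0,0,0,0,4,0,0,0,0,0,0,4,0,0,0,0,0,0,4]'

```text
time_s: 30.27
tcp_pos: [0.4289, -0.1057, 0.0403]
eef_rot: [-180.0, 0.0, -115.2]
contact_force: [-0.7, 0.8, 5.3]
gripper_width: 0.0501
```

```bash
python3 leg.py .4290 -.1057 .18 -115.2 5 .6075 .0888 .18 -93.2 14 .6075 .0888 .0455 -93.2 6
```

```text
t 30.27 tcp [ 0.4289 -0.1057  0.0403] [-179.98    0.   -115.18] w 0.0501 F [-0.7  0.8  5.3]
turn/row 0.0 shift/row [-0.   -0.   -2.79] total tool [ -0.    -0.   -13.97]
turn/row -1.57 shift/row [-1.68 -0.88 -0.  ] total tool [-23.55 -12.29  -0.  ]
turn/row -0.0 shift/row [ 0.   -0.    2.24] total tool [ 0.   -0.   13.45]
```

Call:
carry_out --motion '[0,0,0,0,0,-0.5,4,0,0,0,0,0,-1.5,4,0,0,0,0,0,-2.2,4,0,0,0,0,0,-2.2,4,0,0,0,0,0,-2.2,4,0,0,0,0,0,-2.2,4,0,0,0,0,0,-2,4,0,0,0,0,0,-0.9,4,0,0,0,0,0,-0.3,4,0,0,0,0,0,0,4]'

```text
time_s: 31.1
tcp_pos: [0.4288, -0.1056, 0.1801]
eef_rot: [-180.0, 0.0, -115.2]
contact_force: [0.8, -0.1, -1.8]
gripper_width: 0.0502
```

Call:
carry_out --motion '[0,0,-1.57,-1.68,-0.88,0,4,0,0,-1.57,-1.68,-0.88,0,4,0,0,-1.57,-1.68,-0.88,0,4,0,0,-1.57,-1.68,-0.88,0,4,0,0,-1.57,-1.68,-0.88,0,4,0,0,-1.57,-1.68,-0.88,0,4,0,0,-1.57,-1.68,-0.88,0,4,0,0,-1.57,-1.68,-0.88,0,4,0,0,-1.57,-1.68,-0.88,0,4,0,0,-1.57,-1.68,-0.88,0,4,0,0,-1.57,-1.68,-0.88,0,4,0,0,-1.57,-1.68,-0.88,0,4,0,0,-1.57,-1.68,-0.88,0,4,0,0,-1.57,-1.68,-0.88,0,4,0,0,0,0,0,0,4,0,0,0,0,0,0,4,0,0,0,0,0,0,4]'

```text
time_s: 32.52
tcp_pos: [0.6074, 0.089, 0.1793]
eef_rot: [179.9, -0.0, -93.2]
contact_force: [-1.1, -0.8, -1.0]
gripper_width: 0.0501
```

```bash
python3 leg.py .6075 .0888 .18 -93.2 1 .6075 .0888 .0455 -93.2 6;python3 - <<'E'
from h import *
snap('wrist','w6.png')
E
```

```text
t 32.52 tcp [0.6074 0.089  0.1793] [ 1.7993e+02 -3.0000e-02 -9.3160e+01] w 0.0501 F [-1.1 -0.8 -1. ]
turn/row 0.04 shift/row [ 0.02 -0.01 -0.07] total tool [ 0.02 -0.01 -0.07]
turn/row -0.0 shift/row [ 0.   -0.    2.24] total tool [ 0.   -0.   13.45]
```

View pics/w6.png

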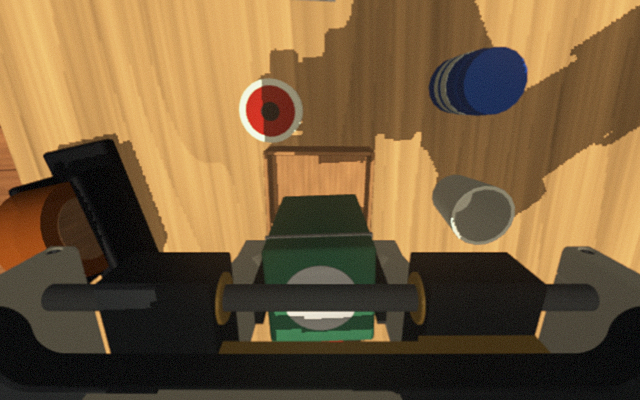

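The tin is aligned over the −y cell (walls at columns 268–372). I lower it.

Call:
carry_out --motion '[0,0,0,0,0,2,4,0,0,0,0,0,2,4,0,0,0,0,0,2,4,0,0,0,0,0,2,4,0,0,0,0,0,2,4,0,0,0,0,0,1.5,4,0,0,0,0,0,1,4,0,0,0,0,0,0.5,4,0,0,0,0,0,0.3,4,0,0,0,0,0,0,4,0,0,0,0,0,0,4,0,0,0,0,0,0,4,0,0,0,0,0,0,4,0,0,0,0,0,0,4]'

```text
time_s: 33.73
tcp_pos: [0.6078, 0.0886, 0.0477]
eef_rot: [-179.9, 0.0, -93.2]
contact_force: [-0.4, 0.9, -0.7]
gripper_width: 0.0503
```

Call:
carry_out --motion '[0,0,0,0,0,0.15,4,0,0,0,0,0,0.15,4,0,0,0,0,0,0,4,0,0,0,0,0,0,4,0,0,0,0,0,0,4]'

```text
time_s: 34.15
tcp_pos: [0.6077, 0.0885, 0.0444]
eef_rot: [-180.0, 0.0, -93.2]
contact_force: [-1.0, -0.1, 3.5]
gripper_width: 0.0503
```

Call:
carry_out --motion '[0,0,0,0,0,0,5.6,0,0,0,0,0,0,6.5,0,0,0,0,0,0,7.5,0,0,0,0,0,0,7.5,0,0,0,0,0,0,7.5,0,0,0,0,0,-1,7.5,0,0,0,0,0,-2,7.5,0,0,0,0,0,-3,7.5,0,0,0,0,0,-3,8,0,0,0,0,0,-3,8,0,0,0,0,0,-3,8,0,0,0,0,2.5,-1,8,0,0,0,0,2.5,0,8,0,0,0,0,2.5,0,8,0,0,0,0,2.5,0,8,0,0,0,0,2.5,0,8,0,0,0,0,2.5,0,8,0,0,0,0,2,0,8,0,0,0,0,0,0,8,0,0,0,0,0,0,8]'

```text
time_s: 35.82
tcp_pos: [0.4373, 0.0981, 0.2053]
eef_rot: [-179.9, 0.1, -93.1]
contact_force: [0.1, 0.3, -0.3]
gripper_width: 0.0798
```

Run:
```python
from h import *
a=snap('top','top9.png');b=snap('scene','scene9.png')
A=cv2.resize(cv2.imread('pics/top9.png')[140:260,160:460],None,fx=2.6,fy=2.6,interpolation=cv2.INTER_CUBIC)
B=cv2.resize(cv2.imread('pics/scene9.png')[140:260,175:455],(780,int(120*780/280)),interpolation=cv2.INTER_CUBIC)
cv2.imwrite('pics/fin.png',cv2.vconcat([A,B[:288]]))
```

```text
(no output)
```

View pics/fin.png

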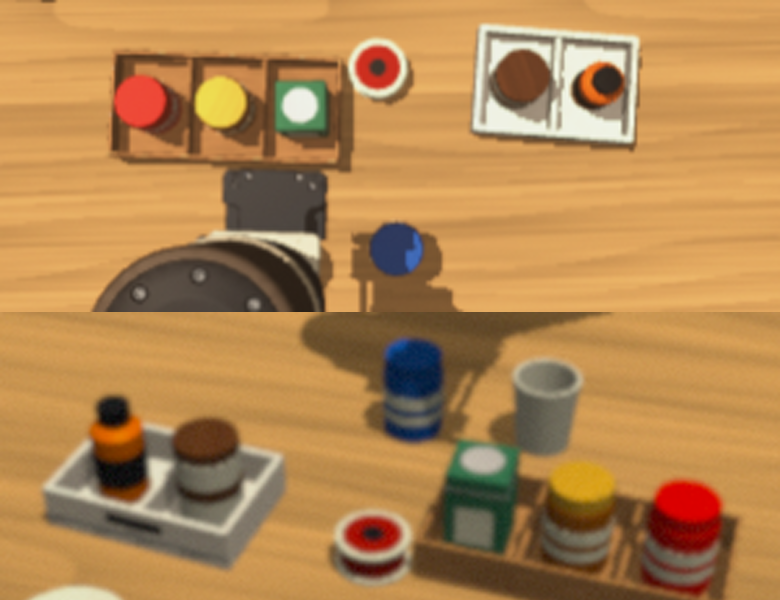

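Jam (140,102), honey (221,102) and tin (301,105) stand upright in the kraft cells. The candle (522,77) and sauce (607,78) are in the crate, and the ribbon, blue jar and cup look untouched. One numeric check, then I hand in.

Run:
```python
from h import *
c=dict(np.load('pics/top9.npz'))
boxes={'k':((.6118,.1666),-3.18),'c':((.6278,-.1736),-5.68)}
for n,u,v,z,b in [('jam',141,102,.084,'k'),('honey',221,102,.084,'k'),('tea',301,105,.084,'k'),('candle',522,77,.084,'c'),('sauce',607,78,.096,'c'),('ribbon',378,69,.028,0),('blue',397,249,.08,0)]:
    p=cast(c,((u+.5)/2.6-.5+160,(v+.5)/2.6-.5+140),z)[:2]
    if b: 
        o,y=boxes[b];y=np.radians(y);d=p-o;p=np.array([np.cos(y)*d[0]+np.sin(y)*d[1],-np.sin(y)*d[0]+np.cos(y)*d[1]])
    print(n,b,p.round(4))
s=r.get_state();print(s['time_s'],s['contact_force'],np.abs(s['qd']).max())
r.close_job()
```

```text
jam k [-0.0016  0.0775]
honey k [ 0.0008 -0.0011]
tea k [ 0.0003 -0.0797]
candle c [-0.0018  0.0423]
sauce c [ 0.0019 -0.0398]
ribbon 0 [0.6495 0.0105]
blue 0 [ 0.4644 -0.0035]
35.9167 [ 0.71474113 -0.01239908 -0.17052837] 1.28650862086681
the job is handed in; nothing more can be done
```

Both kits are packed and the job is handed in at 35.9 s of the 112 s allowed. In the kraft box, honey is in the middle cell, jam in the +y cell and the tea tin in the −y cell. In the white crate, the candle is in the +y cell and the sauce bottle in the −y cell.

- **Placement:** in the last top picture, all five items measure within about 3 mm of their cell centres. They look upright in both views.
- **Setting down:** each item was lowered to about 1 mm or contact with the floor before release.
- **Things left alone:** the ribbon and blue jar measure within about 2 mm of where they stood. The cup was hidden by the arm in the final top view, so I checked it only by eye in the scene view, where it looked untouched.
- **Arm:** it was clear of everything, with the fingers empty and the last contact force reading under 1 N.

The first travel move ended about 3 cm off because I had the order of turn and shift within a row reversed. I corrected that before the first grasp. No other check failed or disagreed.

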